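Balance, close and short-spin a bench centrifuge

ROBOT

A 6-joint arm with a two-finger parallel gripper is mounted at the origin on a cart in front of the work surface, level with it; the furniture and walls round the work are solid. World frame = base frame: x ahead of the robot, y to its left, z up, the work surface at z = 0. Lengths are in m, angles in degrees, forces in N, time in s.
With the tool pointing down it reaches from about 0.3 to 0.875 m from the base axis. Payload 4.2 kg.
Tool frame: the origin (TCP) lies on the centre line of the jaws, within the pads' length; the fingertips stand 14 mm ahead of it and the grasp point (between the pads) lies 5 mm behind it; z points along the fingers, y is the line along which they close (so a half turn about z gives the same grasp; the last joint's range is limited). The gripper opens to 85 mm and grips with 20 to 120 N. Pads are 22 mm wide; open, the fingers measure 114 mm over their backs; the gripper's body (76 mm by 85 mm) begins 54 mm behind the grasp point. The pads swing forward as they close: fully open they stand 13 mm farther back than shut.
Start: joints at [76.089, 18.312, 89.639, -0, 72.044, -1.146], TCP at [0.127, 0.561, 0.245] pointing down, gripper open.
Joint ranges: [-177.97, 177.97], [-48.28, 115.42], [12.27, 149.76], [-77.06, 257.06], [2.81, 150.46], [-146.56, 146.56]. Speed limits (degrees/s): [147.25, 147.25, 180, 180, 180, 180].

INTERFACE

Orientations are given as [roll, pitch, yaw] about the fixed x, y, z axes, in that order (R = Rz(yaw) Ry(pitch) Rx(roll)).
In Python, from station import * gives the robot as it stands. The module is installed in compiled form; this text tells all that it offers.
- The arm moves only by the tool arm_command, never from a script. Its argument "rows" is a list of rows, each a list of 7 numbers: the opening, from 0 (shut) to 1 (fully open), then the shift along the tool's x, y, z in m, then the turn, a rotation vector about the tool's x, y, z in degrees. In form: [[gripper, tx, ty, tz, rx, ry, rz], ...]. A call has 1 to 5 rows; each row is the pose to reach, as a shift and turn from the pose commanded when the call began, along the tool's axes at that moment; what a row does not reach only later rows make up. A row lasts 1/10 s, in which the tool goes at most 50 mm and 8.59 degrees, less where a joint would pass 70% of its speed; a pose out of reach is approached as far as the arm can. A call with a gripper value outside its range is refused whole. The fingers move at their own pace and stop on an object; the grip force is fixed at half the most. Time passes only in rows, so rows that repeat a pose let the fingers close. It gives the time, the measured TCP pose, the force, the opening and the grip force at its end, in the units of the state.
- read_state(): the state, without advancing time (a new reading comes with each control period).
- grab_frame(name): name is "scene" or "top" or "wrist"; returns the picture (480x640x3 uint8, blue, green, red); there is no depth.
- camera_params(name): a dict with "vfov" (degrees; the focal length in pixels is half the picture's height over the tangent of half this angle, whatever the lens; pixels are square), "cx", "cy" (the principal point, pixels), "rvec" (rotation vector, rad) and "tvec" (3), from world to camera coordinates, as OpenCV has them. Camera axes: x right, y down, z forward; pixel columns grow to the right and rows downward; lengths in m; the calibration is good to about 2 mm. A picture is of the moment at which its call begins: read the wrist's pose just before it. camera_params takes no time and is no camera call; for the wrist camera it gives the pose at the moment of the call.
- close_job(): hands the job in; it is judged then, once.
The state is a dict: "t": time; "joint_positions": joint angles; "dq": joint speeds; "tau": joint torques, N m; "position": TCP position; "tcp_rot": TCP orientation; "force": force on the tool from outside, world axes, zero at the start; "torque": the same for the moment, N m; "width": finger opening in m; "gripper_force": force on a finger pad.
Only numpy, scipy, OpenCV 4.12 (cv2) and the standard library are available. Lean on these libraries where they do the work, as an engineer would, in place of code of your own. Each camera call takes 0.05 s, during which the arm holds its last target. There are 200 camera calls.

TASK

One capped tube already sits in the rotor of the small open centrifuge on the left: balance it by lowering the matching capped tube from the aluminium block into the bucket directly opposite, then fold the clear lid fully shut. Then press the short-spin key on its front console well down with the fingertips, without leaning on it, and keep it down for at least three seconds; the machine only spins while the key is held, so finish while still holding it down. Leave the open tube and the other things on the bench alone.

Things in the scene. Friction and masses are not known exactly. Their poses are not given: they have to be found in the camera images.
- spinner: small white round bench centrifuge, does not move on the bench: bowl 204 mm across, rim 70 mm above the bench, console 130 mm wide in front of the bowl (top 50 mm above the bench, front face 148 mm from the origin). Origin: under the bowl's centre at bench height; +x points from console to hinge (away from the user), +y to its left, z up.
- rotor (a joint): turn of the rotor about the upright axis at the bowl's centre, rad; turns freely with slight friction. Four upright grey buckets (bore 16 mm, outside 21 mm, 42 mm deep, mouth 70 mm above the bench) hang at 90 degrees, 45 mm from the axis; one holds a capped tube, three are empty.
- bucket_opposite (a point): centre of the mouth of the empty bucket straight across the hub from the loaded one; its floor is 42 mm below.
- bucket_floor (a point): centre of the inner floor of that same bucket, where the foot of the tube comes to stand.
- loaded_cap (a point): centre of the cap top of the tube that is already in the rotor (28 mm above its bucket's mouth); fixed, not to be handled.
- capped_tube: the tube to load: straight, 13 mm diameter, 70 mm tall in all, with a ribbed white cap (16.5 mm diameter, the top 14 mm), 14 g. Origin at the centre of its foot, z up to the cap. It stands in the block with its foot 8 mm above the bench, so the cap top is 78 mm above the bench.
- capped_tube_cap (a point): centre of that tube's cap, 63 mm above its foot: the place to grip, from above.
- tube_block: aluminium block 58 x 110 x 34 mm with 2 x 4 holes at 25 mm pitch, fixed to the bench; origin under its centre, long side along its y. The capped tube and the open one stand in two holes of one row, 75 mm apart.
- open_tube: an empty tube without a cap, 13 mm diameter, 58 mm tall, in the same block; leave it. Origin at its foot.
- lid (a joint): hinge of the clear domed lid, rad: 0 shut, about 1.3 standing open. A friction hinge: it stays where it is left and needs about 1 to 3 N at the tab to move.
- lid_hinge (a point): middle of the lid's hinge line, at the back of the bowl 75 mm above the bench; the line runs along the spinner's y, and the lid opens upward about it.
- lid_tab (a point): centre of the lid's grey lift tab (20 mm wide along the hinge line, 8 mm thick, 30 mm long, standing 23 mm out from the lid's edge), its centre 228 mm from the hinge line; the lid's rim passes 16 mm inward of the tab's centre. It comes down to 78 mm above the bench over the console when shut.
- pulse_key (a joint): travel of the short-spin key, m: 0 up, 0.006 fully down. Spring: 2 N to start, about 7 N at the bottom; it comes back up when let go.
- pulse_key_top (a point): centre of the top of the short-spin key, the raised grey rectangular key 21 x 29 mm at the right end of the console top (60 mm above the bench when up); pressed straight down.
- timer: white bench timer 37 x 66 x 63 mm, bystander; origin under its centre.
- beaker_100: glass beaker 59 mm wide, 70 mm tall, bystander; origin under its centre.
- tip_box: box of pipette tips 89 x 118 x 90 mm, bystander; origin under its centre.

How it is judged:
By the outcome, as a careful person would: the job done as asked, in the order asked, and still so for the second after the job is handed in, while the arm keeps its last pose, push and grip.
It also fails if it takes over 72 s, if anything falls off the work surface, if the arm or the gripper's body presses on something with over 40 N, if the wrist force passes 120 N, or if a joint passes its speed limit or range.

## Working session

There is one attempt and no reset: what is moved stays moved. The work goes in short steps, Python scripts to look and compute and a tool call to move; the robot and the scene stay as the last step left them, time stands still between calls to the robot, and variables do not carry over. Pictures are saved under pics/ and viewed, at most 10 in all, crops included, and the job is handed in when it is done.

Besides the shell and the picture viewer there is one more tool, called after "Request:" in YAML: its name, and indented under it one key for each argument. arm_command: Moves the arm, as the interface text tells. Its arguments: {"type":"object","properties":{"rows":{"type":"array"}},"required":["rows"]}

```bash
mkdir -p pics
cat > h.py <<'E'
from station import *
import numpy as np, cv2
def cam(n):
    p=camera_params(n); f=240/np.tan(np.radians(p['vfov'])/2)
    K=np.array([[f,0,p['cx']],[0,f,p['cy']],[0,0,1]]); R=cv2.Rodrigues(np.array(p['rvec'],float))[0]; return K,R,np.array(p['tvec'],float).ravel()
def ray(c,uv):
    K,R,t=c; d=R.T@np.linalg.inv(K)@np.array([uv[0],uv[1],1.]); return -R.T@t,d
def onz(c,uv,z):
    o,d=ray(c,uv); return o+d*(z-o[2])/d[2]
def proj(c,P):
    K,R,t=c; q=K@(R@np.array(P,float)+t); return q[:2]/q[2]
E
python3 - <<'E'
from h import *
s=read_state();print(s)
for n in("scene","top","wrist"):
    p=camera_params(n);print(n,p); cv2.imwrite(f"pics/{n}0.png",grab_frame(n))
E
```

```text
{'t': 0.0, 'joint_positions': array([ 7.60879767e+01,  1.83520441e+01,  8.97055674e+01,  2.94902549e-04,
        7.20428440e+01, -1.14596862e+00]), 'dq': array([-0.06128794,  0.00128894, -0.00545952,  0.09027484,  0.07296516,
       -0.02271611]), 'tau': array([-2.99978376e-05, -4.15513730e+01, -2.34161568e+01,  4.47285004e-05,
        8.31925368e-03,  3.15126655e-06]), 'position': array([0.12695118, 0.5603615 , 0.24448387]), 'tcp_rot': array([-1.79899570e+02, -2.28938798e-03,  1.67233852e+02]), 'force': array([-0.37507469,  0.56515863,  0.44886981]), 'torque': array([ 2.43633105e-02, -9.58832508e-05,  2.49085321e-03]), 'gripper_force': 0.0, 'width': 0.08537625041858718}
scene {'vfov': 52.40592888948774, 'cx': 319.51634921712713, 'cy': 233.45933454598418, 'rvec': array([ 1.92627071, -0.72681935,  0.45622663]), 'tvec': array([-0.37559903,  0.25340118,  0.99130552])}
top {'vfov': 46.78726860031316, 'cx': 314.13590476168974, 'cy': 234.80459815572465, 'rvec': array([ 2.14648821, -2.16392377,  0.12848194]), 'tvec': array([0.07775469, 0.53799115, 1.6394075 ])}
wrist {'vfov': 58.25091564577011, 'cx': 313.2694115030071, 'cy': 237.8747144368599, 'rvec': array([-2.26228375, -1.80791841, -0.26795459]), 'tvec': array([-0.57298264, -0.03678229,  0.37971437])}
```

View pics/top0.png

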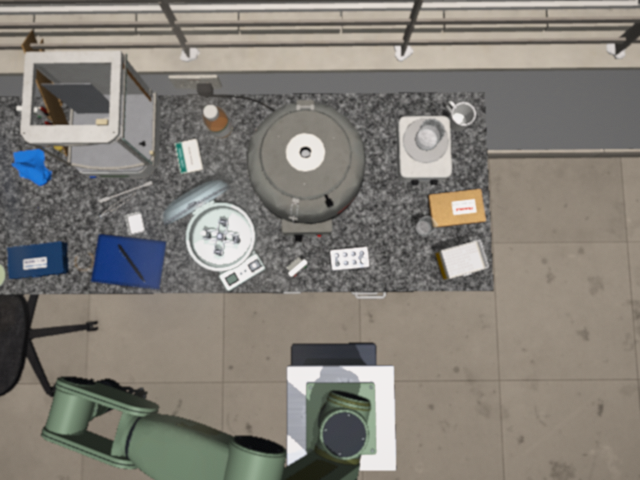

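View pics/scene0.png

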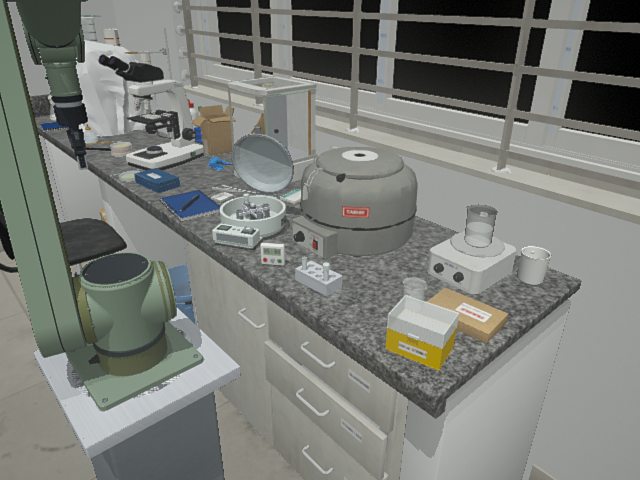

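Top view: the spinner is at about (221,236), with its hinge up-left at (195,200) and its console at (242,272). The block is at (350,259), the timer at (297,266) and a large centrifuge at (305,160). In the scene view the capped tube is probably the one at about (325,268).

Run:
```python
from h import *
c=cam("top")
for n,uv,z in [("bowl",(221,236),.07),("hinge",(195,200),.1),("console",(242,272),.05),("blk",(350,259),.034),("timer",(297,266),.06),("big",(305,160),.2),("base",(344,433),.4)]: print(n,onz(c,uv,z).round(3))
im=grab_frame("top"); a=cv2.resize(im[180:300,165:385],None,fx=3.6,fy=3.6,interpolation=cv2.INTER_CUBIC); cv2.imwrite("pics/topc.png",a)
```

```text
bowl [0.533 0.348 0.07 ]
hinge [0.636 0.42  0.1  ]
console [0.427 0.288 0.05 ]
blk [ 0.465 -0.034  0.034]
timer [0.443 0.125 0.06 ]
big [0.726 0.096 0.2  ]
base [0.043 0.008 0.4  ]
```

View pics/topc.png

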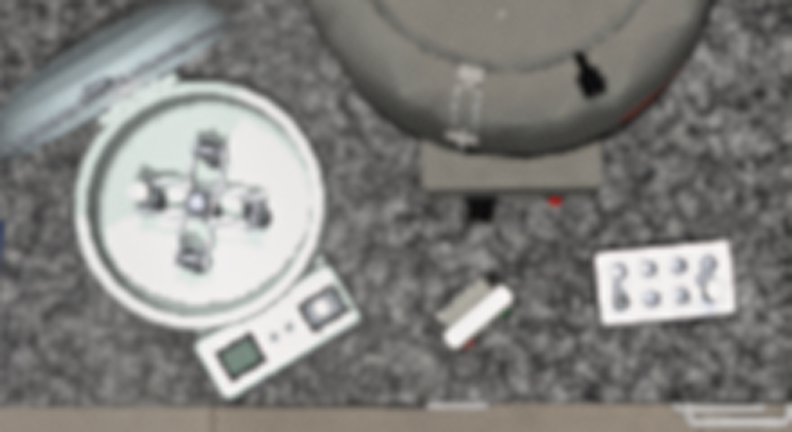

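Run:
```python
from h import *
K,R,t=cam("wrist"); print("camC",-R.T@t,"R",R.T.round(3))
from scipy.spatial.transform import Rotation as Ro
s=read_state(); T=Ro.from_euler('xyz',s['tcp_rot'],degrees=True).as_matrix()
print("in tool",T.T@(-R.T@t-s['position']), (T.T@R.T).round(3)); print(T.round(3))
```

```text
camC [0.05261421 0.57653468 0.3727577 ] R [[ 0.221  0.933  0.285]
 [ 0.975 -0.211 -0.066]
 [-0.002  0.293 -0.956]]
in tool [ 0.07606891 -0.00095724 -0.12795976] [[ 0.    -0.956 -0.293]
 [ 1.     0.    -0.001]
 [ 0.001 -0.293  0.956]]
[[-0.975  0.221 -0.   ]
 [ 0.221  0.975 -0.001]
 [ 0.    -0.001 -1.   ]]
```

The loaded bucket is the left one, at crop (150,190), so the opposite one is at about (256,212). The block is at crop (665,283). I'll move the wrist in for a close look.

Request:
arm_command:
  rows:
    - [1,-0.037,-0.018,-0.02,0,0,0]
    - [1,-0.074,-0.036,-0.04,0,0,0]
    - [1,-0.112,-0.055,-0.055,0,0,0]
    - [1,-0.149,-0.073,-0.07,0,0,0]
    - [1,-0.187,-0.092,-0.08,0,0,0]

```text
t: 0.7
position: [0.2902, 0.4288, 0.3264]
tcp_rot: [179.9, 0.0, 167.3]
force: [0.1, 0.5, -0.3]
width: 0.0851
gripper_force: 0.0
```

Request:
arm_command:
  rows:
    - [1,-0.037,-0.018,-0.01,0,0,0]
    - [1,-0.074,-0.036,-0.02,0,0,0]
    - [1,-0.112,-0.055,-0.025,0,0,0]
    - [1,-0.149,-0.073,-0.025,0,0,0]
    - [1,-0.187,-0.092,-0.025,0,0,0]

```text
t: 1.2
position: [0.4522, 0.2975, 0.3505]
tcp_rot: [180.0, 0.0, 167.2]
force: [0.5, -0.2, -0.9]
width: 0.0856
gripper_force: 0.0
```

Request:
arm_command:
  rows:
    - [1,0,0,0,0,0,0]
    - [1,0,0,0,0,0,0]

```text
t: 1.4
position: [0.4515, 0.2981, 0.3499]
tcp_rot: [-180.0, -0.1, 167.1]
force: [0.5, 0.8, 0.5]
width: 0.0852
gripper_force: 0.0
```

Run:
```python
from h import *
s=read_state();print(s['t'],s['position'],s['tcp_rot'],s['force'])
import pickle
c=cam("wrist");pickle.dump(c,open("w1.pkl","wb")); cv2.imwrite("pics/w1.png",grab_frame("wrist"))
```

```text
1.4 [0.45146361 0.29812853 0.34988277] [-1.79985503e+02 -6.67818345e-02  1.67115541e+02] [0.48859872 0.80341926 0.51080115]
```

View pics/w1.png

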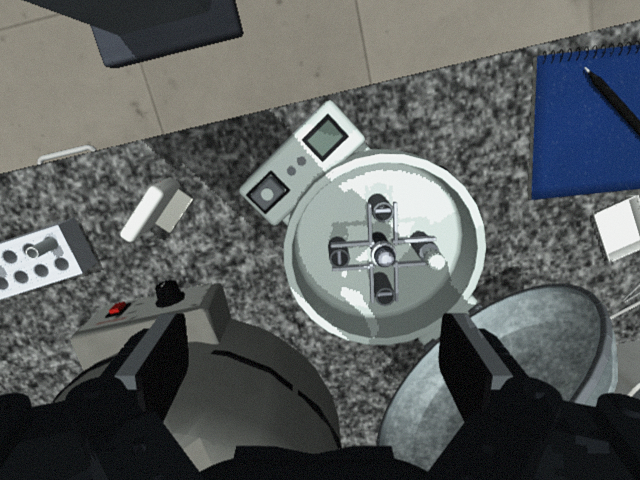

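The wrist view shows the key at about (267,193), the bowl at about (385,248), the loaded white cap at (438,262), the opposite bucket at about (339,257) and the open tube at (40,248). I'll zoom in on the rotor and also look at the block from close up.

Run:
```python
from h import *
import pickle
c=pickle.load(open("w1.pkl","rb")); im=cv2.imread("pics/w1.png")
for n,uv,z in [("bowlL",(284,248),.07),("bowlR",(486,240),.07),("key",(267,193),.06),("loadedcap",(438,262),.098),("opp",(340,257),.07),("b2",(380,208),.07),("b3",(384,292),.07),("open",(40,248),.06)]: print(n,onz(c,uv,z).round(4))
cv2.imwrite("pics/w1c.png",cv2.resize(im[90:350,230:500],None,fx=2.3,fy=2.3,interpolation=cv2.INTER_CUBIC))
```

```text
bowlL [0.5023 0.2552 0.07  ]
bowlR [0.5387 0.4524 0.07  ]
key [0.4463 0.2513 0.06  ]
loadedcap [0.5392 0.3967 0.098 ]
opp [0.524  0.3077 0.07  ]
b2 [0.4833 0.3558 0.07  ]
b3 [0.5715 0.344  0.07  ]
open [0.4498 0.0106 0.06  ]
```

View pics/w1c.png

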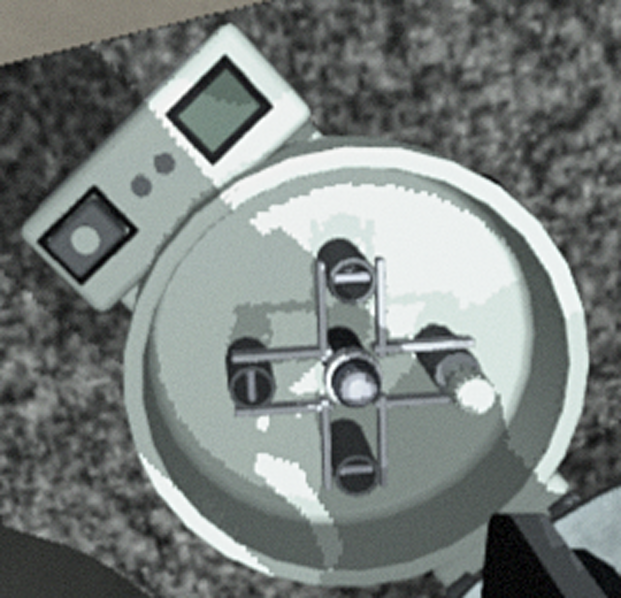

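Request:
arm_command:
  rows:
    - [1,-0.006,-0.045,0,0,0,0]
    - [1,-0.012,-0.09,0,0,0,0]
    - [1,-0.019,-0.135,0,0,0,0]
    - [1,-0.025,-0.18,0,0,0,0]
    - [1,-0.032,-0.22,0,0,0,0]

```text
t: 1.95
position: [0.4324, 0.0766, 0.3505]
tcp_rot: [180.0, 0.0, 167.4]
force: [0.3, -0.4, -0.2]
width: 0.0855
gripper_force: 0.0
```

Request:
arm_command:
  rows:
    - [1,-0.006,-0.045,0.01,0,0,0]
    - [1,-0.012,-0.075,0.02,0,0,0]
    - [1,-0.02,-0.1,0.02,0,0,0]
    - [1,-0.02,-0.1,0.02,0,0,0]
    - [1,-0.02,-0.1,0.02,0,0,0]

```text
t: 2.45
position: [0.4309, -0.0239, 0.3304]
tcp_rot: [179.9, -0.0, 167.3]
force: [-0.2, -0.4, -0.1]
width: 0.0856
gripper_force: 0.0
```

Run:
```python
from h import *
import pickle
c=pickle.load(open("w1.pkl","rb"))
P={n:onz(c,uv,z) for n,uv,z in [("key",(267,193.3),.06),("loadedcap",(437.4,262.2),.098),("opp",(339.6,257.8),.07),("b2",(382.2,211.7),.07),("b3",(384.3,295.7),.07)]}
for k in P: print(k,P[k].round(4))
print("c",(P['b2']+P['b3'])/2,(P['opp']+P['loadedcap'])/2, np.linalg.norm(P['b2']-P['b3']),np.linalg.norm((P['opp']-P['loadedcap'])[:2]))
for uv in [(25,232),(230,28),(100,308),(308,105)]: print("console",onz(c,(uv[0]/2.3+230,uv[1]/2.3+90),.05).round(4))
s=read_state();print(s['t'],s['position'],s['tcp_rot'])
c=cam("wrist");pickle.dump(c,open("w2.pkl","wb")); cv2.imwrite("pics/w2.png",grab_frame("wrist"))
```

```text
key [0.4466 0.2512 0.06  ]
loadedcap [0.5393 0.3961 0.098 ]
opp [0.5247 0.3071 0.07  ]
b2 [0.4874 0.3573 0.07  ]
b3 [0.5756 0.3436 0.07  ]
c [0.53153132 0.35041952 0.07      ] [0.53202912 0.3516356  0.084     ] 0.08921894988099266 0.09019678876592147
console [0.44   0.2247 0.05  ]
console [0.3769 0.3301 0.05  ]
console [0.4807 0.2481 0.05  ]
console [0.4144 0.3555 0.05  ]
2.45 [ 0.43092506 -0.02394975  0.33040299] [ 1.79946477e+02 -4.73289128e-03  1.67260899e+02]
```

View pics/w2.png

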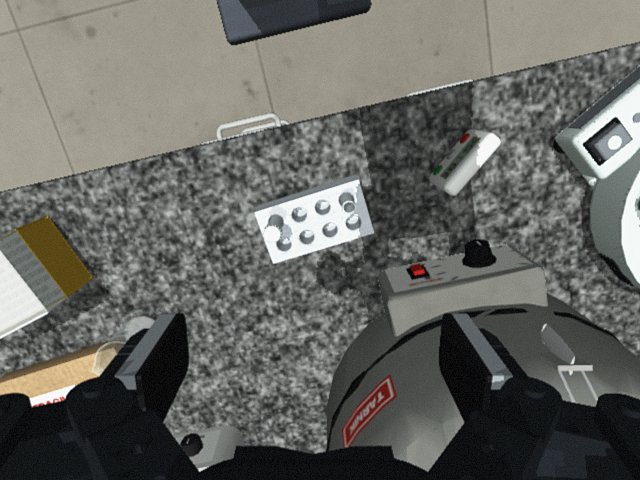

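Run:
```python
from h import *
import pickle
im=cv2.imread("pics/w2.png"); cv2.imwrite("pics/w2c.png",cv2.resize(im[165:275,235:385],None,fx=5,fy=5,interpolation=cv2.INTER_CUBIC))
```

```text
(no output)
```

View pics/w2c.png

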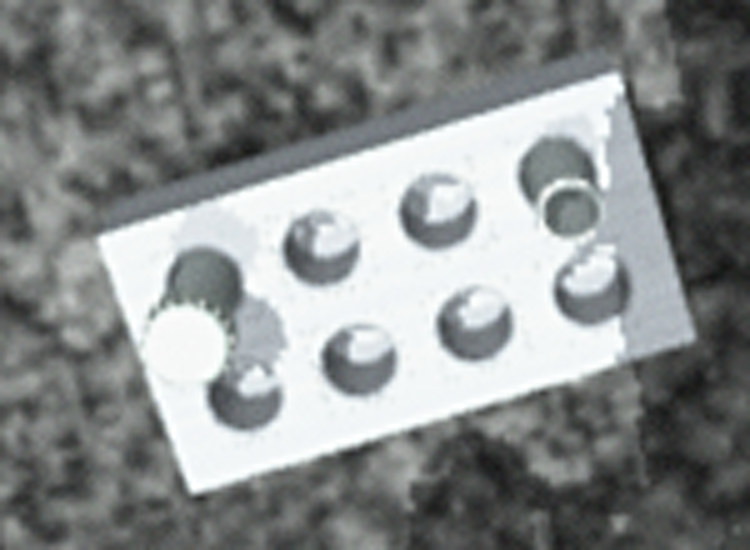

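Cap top centre is at crop (187,342), which is (272.4,233.4) in the full picture. Its hole is at (275.8,221.4), and the open tube stands in the far-right hole.

```bash
cat >> h.py <<'E'
from scipy.spatial.transform import Rotation as Ro
def delta(P,s=None):
    s=s or read_state(); return Ro.from_euler('xyz',s['tcp_rot'],degrees=True).as_matrix().T@(np.array(P)-s['position'])
E
python3 - <<'E'
from h import *
import pickle
c=pickle.load(open("w2.pkl","rb"))
g=lambda u,v,z:onz(c,(235+u/5,165+v/5),z)
cap=g(187,342,.078);print("cap",cap.round(4))
h=[g(u,v,.034) for u,v in [(204,282),(321,247),(438,211),(556,175)]];print(np.round(h,4))
P=cap.copy();P[2]=.066;print("delta",delta(P).round(4))
c=pickle.load(open("w1.pkl","rb"));print([proj(c,(.5318,.351,z)).round(1) for z in (.07,.08,.09)])
E
```

```text
cap [ 0.4576 -0.0696  0.078 ]
[[ 0.4578 -0.0701  0.034 ]
 [ 0.4559 -0.0452  0.034 ]
 [ 0.4538 -0.0205  0.034 ]
 [ 0.4518  0.0042  0.034 ]]
delta [-0.036  -0.0392  0.2644]
[array([383.9, 255.1]), array([385.5, 258.5]), array([387.2, 262. ])]
```

Request:
arm_command:
  rows:
    - [0.6,-0.018,-0.0195,0.04,0,0,0]
    - [0.6,-0.036,-0.039,0.08,0,0,0]
    - [0.6,-0.036,-0.039,0.125,0,0,0]
    - [0.6,-0.036,-0.039,0.165,0,0,0]
    - [0.6,-0.036,-0.039,0.18,0,0,0]

```text
t: 3.0
position: [0.4554, -0.0689, 0.1467]
tcp_rot: [180.0, -0.4, 167.4]
force: [-0.4, 0.5, -0.2]
width: 0.0509
gripper_force: 0.0
```

Request:
arm_command:
  rows:
    - [0.6,0,0,0.025,0,0,0]
    - [0.6,0,0,0.045,0,0,0]
    - [0.6,0,0,0.065,0,0,0]
    - [0.6,0,0,0.08,0,0,0]
    - [0.6,0,0,0.084,0,0,0]

```text
t: 3.5
position: [0.457, -0.0691, 0.065]
tcp_rot: [180.0, -0.2, 167.4]
force: [-0.6, -1.2, -0.3]
width: 0.0512
gripper_force: 0.0
```

Request:
arm_command:
  rows:
    - [0.6,0,0,0,0,0,0]
    - [0.1,0,0,0,0,0,0]
    - [0.1,0,0,0,0,0,0]
    - [0.1,0,0,0,0,0,0]
    - [0.1,0,0,0,0,0,0]

```text
t: 4.0
position: [0.4584, -0.0709, 0.0671]
tcp_rot: [180.0, 0.1, 167.2]
force: [0.5, -0.6, 4.3]
width: 0.0134
gripper_force: 58.5
```

Request:
arm_command:
  rows:
    - [0.1,0,0,0,0,0,0]
    - [0.1,0,0,0,0,0,0]
    - [0.1,0,0,0,0,0,0]

```text
t: 4.3
position: [0.4584, -0.0709, 0.0671]
tcp_rot: [180.0, 0.1, 167.2]
force: [0.1, 1.2, 5.5]
width: 0.0135
gripper_force: 58.6
```

Run:
```python
from h import *
print(read_state())
print(delta((.4576,-.0696,.066)))
```

```text
{'t': 4.3, 'joint_positions': array([-1.02304797e+01,  1.98763184e+01,  1.17842164e+02,  3.34213913e-02,
        4.21629250e+01, -8.74637511e+01]), 'dq': array([-0.07480878,  0.0509557 , -0.09854648, -0.03071108, -0.03403665,
        0.04476035]), 'tau': array([-5.40872868e-01, -3.25534844e+01, -1.42553142e+01, -2.86346935e-01,
       -3.63076315e-02,  1.30808679e-03]), 'position': array([ 0.45842981, -0.07092947,  0.06707582]), 'tcp_rot': array([1.79972289e+02, 1.17477025e-01, 1.67208493e+02]), 'force': array([0.12572103, 1.23851048, 5.48583206]), 'torque': array([ 0.27439254, -0.02737327, -0.04205809]), 'gripper_force': 58.626312226988375, 'width': 0.01350317843782857}
[0.00110577 0.00111223 0.00107409]
```

Width reads 13.5 mm, less than the cap diameter. I'll lift and look at the grip.

Request:
arm_command:
  rows:
    - [0.1,0,0,-0.02,0,0,0]
    - [0.1,0,0,-0.05,0,0,0]
    - [0.1,0,0,-0.09,0,0,0]
    - [0.1,0,0,-0.12,0,0,0]
    - [0.1,0,0,-0.12,0,0,0]

```text
t: 4.8
position: [0.46, -0.0715, 0.1902]
tcp_rot: [180.0, 0.5, 167.2]
force: [0.8, 0.6, 0.4]
width: 0.0133
gripper_force: 58.7
```

Run:
```python
from h import *
s=read_state();print(s['t'],s['position'],s['tcp_rot'],s['force'],s['width'],s['gripper_force'])
c=cam("wrist");p=s['position'];print([(dz,proj(c,p+np.array([0,0,dz])).round(1)) for dz in (.012,.005,-.014,-.05,-.058)])
im=grab_frame("wrist");cv2.imwrite("pics/w3.png",im)
a=cv2.resize(im[200:480,170:470],None,fx=1.3,fy=1.3);
im=grab_frame("scene"); c=cam("scene"); u,v=proj(c,p).astype(int);print(u,v)
b=cv2.resize(im[v-50:v+50,u-50:u+50],(364,364),interpolation=cv2.INTER_CUBIC)
cv2.imwrite("pics/j3.png",np.hstack([a[:364],b]))
```

```text
4.8 [ 0.46000948 -0.07147252  0.1902069 ] [179.98535135   0.51313747 167.22797041] [0.82435182 0.63086973 0.37383395] 0.01328967230109977 58.705571070313454
[(0.012, array([316.7, 363.7])), (0.005, array([316.5, 351.2])), (-0.014, array([316.2, 322.6])), (-0.05, array([315.7, 283.2])), (-0.058, array([315.6, 276.2]))]
326 221
```

View pics/j3.png

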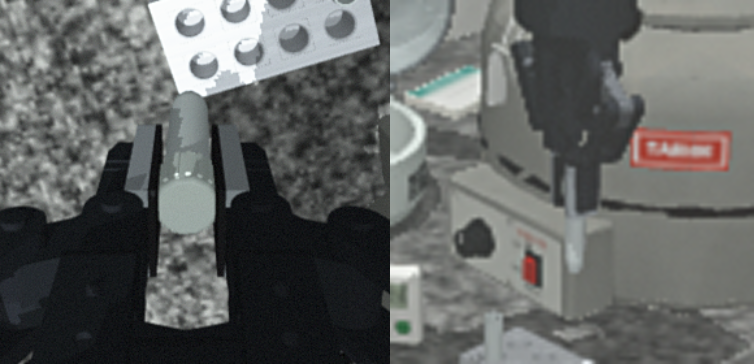

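The tube hangs upright between the pads, with cap top at crop (187,207) and foot at (190,97). That fits the expected projection to within about 1 mm. I'll carry it over to the rotor.

Request:
arm_command:
  rows:
    - [0.1,0.013,0.032,-0.012,0,0,0]
    - [0.1,0.026,0.065,-0.024,0,0,0]
    - [0.1,0.04,0.097,-0.036,0,0,0]
    - [0.1,0.053,0.129,-0.048,0,0,0]
    - [0.1,0.067,0.161,-0.06,0,0,0]

```text
t: 5.4
position: [0.4265, 0.1019, 0.2448]
tcp_rot: [-179.9, -0.2, 167.2]
force: [0.7, -1.1, -1.3]
width: 0.0138
gripper_force: 58.7
```

Request:
arm_command:
  rows:
    - [0.1,-0.009,0.044,0,0,0,-7.5]
    - [0.1,-0.018,0.088,0,0,0,-15]
    - [0.1,-0.027,0.132,0,0,0,-22.5]
    - [0.1,-0.036,0.176,0.01,0,0,-30]
    - [0.1,-0.044,0.21,0.02,0,0,-37.5]

```text
t: 5.9
position: [0.5171, 0.2981, 0.2236]
tcp_rot: [180.0, -0.2, -154.9]
force: [0.4, -1.3, -0.1]
width: 0.0135
gripper_force: 58.7
```

Request:
arm_command:
  rows:
    - [0.1,0,0,0,0,0,-6]
    - [0.1,0,0,0,0,0,-6]
    - [0.1,0,0,0,0,0,-6]

```text
t: 6.2
position: [0.5165, 0.2954, 0.2247]
tcp_rot: [-180.0, -0.2, -149.4]
force: [-0.4, 0.0, 0.5]
width: 0.0137
gripper_force: 58.7
```

Run:
```python
from h import *
s=read_state();print(s['t'],s['position'],s['tcp_rot'],s['force'],s['width'],s['joint_positions'])
print(delta((.5246,.3069,.15)))
```

```text
6.2 [0.51652075 0.29544388 0.22468517] [-179.99946835   -0.18983508 -149.40006974] [-0.36038997  0.01373472  0.50075696] 0.013736392904109704 [ 2.86652264e+01  2.09604851e+01  8.86890686e+01 -7.36075185e-03
  7.05401554e+01 -9.19322411e+01]
[-0.01303316  0.0057488   0.07464234]
```

Request:
arm_command:
  rows:
    - [0.1,-0.013,0.006,0.025,0,0,0]
    - [0.1,-0.013,0.006,0.05,0,0,0]
    - [0.1,-0.013,0.006,0.075,0,0,0]
    - [0.1,-0.013,0.006,0.075,0,0,0]
    - [0.1,-0.013,0.006,0.075,0,0,0]

```text
t: 6.7
position: [0.5253, 0.3073, 0.1517]
tcp_rot: [180.0, -0.0, -149.4]
force: [0.1, -0.3, -0.0]
width: 0.0138
gripper_force: 58.7
```

Run:
```python
from h import *
s=read_state();print(s['t'],s['position'],s['tcp_rot'],s['force'])
c=cam("wrist");print("bucket exp",proj(c,(.5246,.3069,.07)),"foot exp",proj(c,s['position']-[0,0,.059]),"cap",proj(c,s['position']+[0,0,.011]))
im=grab_frame("wrist");cv2.imwrite("pics/w4.png",im); cv2.imwrite("pics/w4c.png",cv2.resize(im[150:420,190:450],None,fx=2.2,fy=2.2,interpolation=cv2.INTER_CUBIC))
```

```text
6.7 [0.52529013 0.30725333 0.15168828] [ 1.79997176e+02 -1.43845415e-02 -1.49364291e+02] [ 0.09808512 -0.34662948 -0.01920482]
bucket exp [313.12671108 259.16504494] foot exp [312.98385271 277.218502  ] cap [312.7239479  362.49657834]
```

View pics/w4c.png

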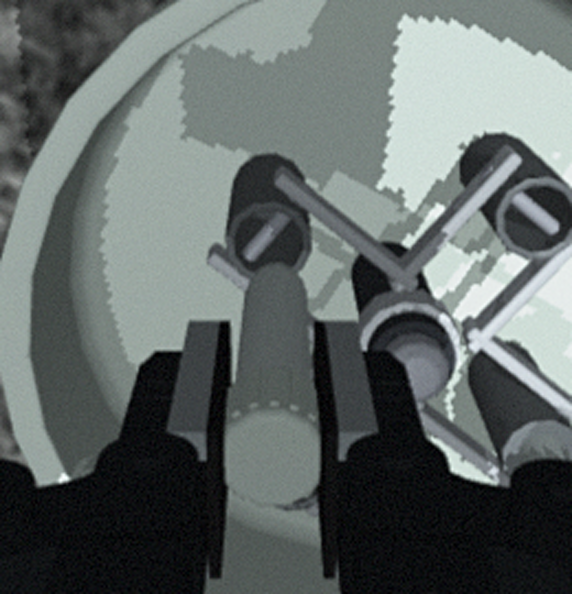

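The bucket ring is at crop (268,240). The foot is at (275,268), about 1.4 mm to the right of the ring in the picture. I'll correct that and lower in stages while watching the force.

Request:
arm_command:
  rows:
    - [0.1,0.001,-0.0013,0.01,0,0,0]
    - [0.1,0.001,-0.0013,0.02,0,0,0]
    - [0.1,0.001,-0.0013,0.026,0,0,0]
    - [0.1,0.001,-0.0013,0.03,0,0,0]
    - [0.1,0.001,-0.0013,0.03,0,0,0]

```text
t: 7.25
position: [0.5248, 0.3061, 0.1205]
tcp_rot: [180.0, -0.1, -149.3]
force: [-0.9, 0.5, -0.2]
width: 0.0136
gripper_force: 58.7
```

Run:
```python
from h import *
s=read_state();print(s['t'],s['position'],s['tcp_rot'],s['force'],s['torque'],s['width'])
```

```text
7.25 [0.52483087 0.30609241 0.12052908] [ 1.79996152e+02 -7.11734998e-02 -1.49266364e+02] [-0.88249021  0.51494692 -0.20487784] [-0.00477382  0.00559243 -0.02190627] 0.013605311861269656
```

Foot is now at about 61 mm, 9 mm inside the bucket mouth, with no contact force. I'll carry on down.

Request:
arm_command:
  rows:
    - [0.1,0,0,0.006,0,0,0]
    - [0.1,0,0,0.012,0,0,0]
    - [0.1,0,0,0.018,0,0,0]
    - [0.1,0,0,0.024,0,0,0]
    - [0.1,0,0,0.028,0,0,0]

```text
t: 7.75
position: [0.525, 0.3061, 0.0926]
tcp_rot: [-180.0, -0.0, -149.3]
force: [0.6, 0.2, 0.2]
width: 0.0133
gripper_force: 58.8
```

Request:
arm_command:
  rows:
    - [0.1,0,0,0.001,0,0,0]
    - [0.1,0,0,0.002,0,0,0]
    - [0.1,0,0,0.003,0,0,0]
    - [0.1,0,0,0.003,0,0,0]

```text
t: 8.15
position: [0.5251, 0.3062, 0.0903]
tcp_rot: [180.0, 0.0, -149.3]
force: [-0.6, 1.1, -0.3]
width: 0.0136
gripper_force: 58.7
```

Run:
```python
from h import *
s=read_state();print(s['t'],s['position'],s['tcp_rot'],s['force'],s['torque'],s['width'])
```

```text
8.15 [0.52505749 0.30624894 0.090331  ] [ 1.79992995e+02  1.04229074e-03 -1.49267386e+02] [-0.63359498  1.09877101 -0.33994573] [ 0.01136067  0.04188948 -0.03050476] 0.013604888298940191
```

Request:
arm_command:
  rows:
    - [0.1,0,0,0.001,0,0,0]
    - [0.1,0,0,0.002,0,0,0]
    - [0.1,0,0,0.003,0,0,0]
    - [0.1,0,0,0.003,0,0,0]

```text
t: 8.55
position: [0.5252, 0.3063, 0.0874]
tcp_rot: [180.0, 0.0, -149.3]
force: [-1.0, -0.4, -0.3]
width: 0.0137
gripper_force: 58.8
```

Request:
arm_command:
  rows:
    - [0.22,0,0,0,0,0,0]
    - [0.3,0,0,0,0,0,0]
    - [0.38,0,0,0,0,0,0]
    - [0.38,0,0,0,0,0,0]
    - [0.38,0,0,0,0,0,0]

```text
t: 9.05
position: [0.5251, 0.3063, 0.0873]
tcp_rot: [180.0, 0.0, -149.3]
force: [-0.5, 0.1, -0.7]
width: 0.0325
gripper_force: 0.0
```

Request:
arm_command:
  rows:
    - [0.38,0,0,-0.01,0,0,0]
    - [0.38,0,0,-0.03,0,0,0]
    - [0.38,0,0,-0.06,0,0,0]
    - [0.38,0,0,-0.1,0,0,0]
    - [0.38,0,0,-0.14,0,0,0]

```text
t: 9.55
position: [0.5249, 0.3061, 0.2293]
tcp_rot: [180.0, 0.0, -149.3]
force: [0.6, 0.2, 0.9]
width: 0.0329
gripper_force: 0.0
```

Request:
arm_command:
  rows:
    - [0.0,0.03,0,-0.05,0,0,0]
    - [0.0,0.06,0,-0.1,0,0,0]
    - [0.0,0.06,0,-0.12,0,0,0]
    - [0.0,0.06,0,-0.12,0,0,0]

```text
t: 9.95
position: [0.474, 0.2758, 0.3545]
tcp_rot: [-180.0, 0.7, -149.3]
force: [-0.1, 1.1, -0.6]
width: 0.0002
gripper_force: 0.0
```

Run:
```python
from h import *
s=read_state();print(s['t'],s['position'],s['tcp_rot'],s['force'],s['width'])
c=cam("wrist");b=np.array([.5246,.3069,.098]);l=np.array([.539,.395,.098]);pb,pl=proj(c,b),proj(c,l);print(pb,pl)
im=grab_frame("wrist");cv2.imwrite("pics/w5.png",im); cv2.imwrite("pics/w5c.png",cv2.resize(im,(800,600)))
```

```text
9.95 [0.47400605 0.27581234 0.35451699] [-179.98232866    0.72991414 -149.26383195] [-0.08105545  1.0562291  -0.57124178] 0.00020405311802247164
[314.22971642 252.73311411] [383.54835815 307.62077535]
```

View pics/w5c.png

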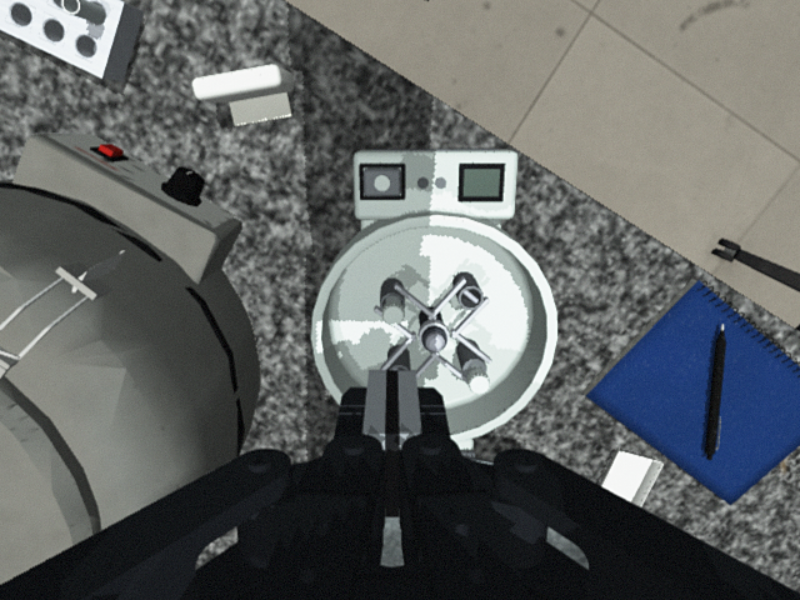

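The tube stands in the opposite bucket, with its cap at (392,313) in the 800-wide view, within 2 px of the prediction. The loaded cap is at (478,382), directly across. Next I'll work out the lid sweep and move behind the lid.

Run:
```python
from h import *
import pickle
c=pickle.load(open("w1.pkl","rb"))
C=np.array([.5318,.351]);ex=np.array([np.cos(np.radians(30.8)),np.sin(np.radians(30.8))]);ey=np.array([-ex[1],ex[0]])
for uv in [(560,480),(440,575)]:
    P=onz(c,(uv[0]/2.3+230,uv[1]/2.3+90),.075)[:2]-C;print("hinge s",P@ex,P@ey)
s=read_state();P=s['position'][:2]-C;print("tcp s",P@ex,P@ey)
H=.107
for n in("scene","top"):
    k=cam(n)
    for th in (1.2,1.3,1.4):
        w=C+ex*(H-.228*np.cos(th));print(n,th,proj(k,(w[0],w[1],.075+.228*np.sin(th))).round(1))
for th in np.radians([85,75,65,55,45,35,25,15,8,3,0]):
    f=(1-th/np.radians(75)); r=.228+.008*max(f,0)
    print(round(np.degrees(th)), "xs_tcp %.4f z_tcp %.4f"%(H-r*np.cos(th)+.004*np.sin(th)+.011,.075+r*np.sin(th)+.004*np.cos(th)+.014))
```

```text
hinge s 0.09696197015111857 0.03584161967422519
hinge s 0.09697613000348985 -0.03303856814599366
tcp s -0.08841633956410858 -0.034988549447238254
scene 1.2 [251.3 136.4]
scene 1.3 [254.2 132.2]
scene 1.4 [257.2 128.8]
top 1.2 [200.6 218.1]
top 1.3 [195.8 210.5]
top 1.4 [191.  202.8]
85 xs_tcp 0.1021 z_tcp 0.3165
75 xs_tcp 0.0629 z_tcp 0.3103
65 xs_tcp 0.0248 z_tcp 0.2983
55 xs_tcp -0.0107 z_tcp 0.2798
45 xs_tcp -0.0427 z_tcp 0.2553
35 xs_tcp -0.0700 z_tcp 0.2255
25 xs_tcp -0.0918 z_tcp 0.1912
15 xs_tcp -0.1074 z_tcp 0.1535
8 xs_tcp -0.1143 z_tcp 0.1257
3 xs_tcp -0.1171 z_tcp 0.1053
0 xs_tcp -0.1180 z_tcp 0.0930
```

Request:
arm_command:
  rows:
    - [0,0,0.01,-0.01,0,0,0]
    - [0,0,0.02,-0.015,0,0,0]
    - [0,-0.02,0.03,-0.015,0,0,0]
    - [0,-0.04,0.035,-0.015,0,0,0]
    - [0,-0.08,0.035,-0.015,0,0,0]

```text
t: 10.5
position: [0.523, 0.348, 0.3626]
tcp_rot: [180.0, -0.1, -149.2]
force: [1.4, 0.5, 0.1]
width: 0.0003
gripper_force: 0.0
```

Request:
arm_command:
  rows:
    - [0,-0.04,0,0,0,0,0]
    - [0,-0.08,0,0,0,0,0]
    - [0,-0.123,0,0,0,0,0]
    - [0,-0.123,0,0.025,0,0,0]
    - [0,-0.123,0,0.052,0,0,0]

```text
t: 11.0
position: [0.6315, 0.4117, 0.307]
tcp_rot: [180.0, -0.1, -149.2]
force: [-0.2, 0.2, -0.6]
width: -0.0
gripper_force: 0.0
```

Request:
arm_command:
  rows:
    - [0,0.01,0,0,0,0,0]
    - [0,0.02,0,0,0,0,0]
    - [0,0.03,0,0,0,0,0]
    - [0,0.04,0,0,0,0,0]
    - [0,0.05,0,0,0,0,0]

```text
t: 11.5
position: [0.5868, 0.3851, 0.3087]
tcp_rot: [180.0, -0.0, -149.2]
force: [1.8, 1.6, -0.6]
width: -0.0001
gripper_force: 0.9
```

```bash
cat >> h.py <<'E'
C=np.array([.5318,.351]);ex=np.array([np.cos(np.radians(30.8)),np.sin(np.radians(30.8))]);ey=np.array([-ex[1],ex[0]])
def sp():
    s=read_state();P=s['position'][:2]-C; f=s['force'];print(s['t'],"s %.4f %.4f %.4f"%(P@ex,P@ey,s['position'][2]),s['tcp_rot'].round(2),"Fs",(f[:2]@ex).round(2),(f[:2]@ey).round(2),f[2].round(2)); return s
E
python3 -c "
from h import *
sp()"
```

```text
11.5 s 0.0648 0.0011 0.3087 [ 1.7998e+02 -5.0000e-02 -1.4922e+02] Fs 2.34 0.5 -0.55
```

Contact was felt (2.3 N) right where expected. I'll sweep the lid down.

Request:
arm_command:
  rows:
    - [0,0.015,0,0.002,0,0,0]
    - [0,0.03,0,0.007,0,0,0]
    - [0,0.045,0,0.013,0,0,0]
    - [0,0.06,0,0.02,0,0,0]
    - [0,0.0755,0,0.0285,0,0,0]

```text
t: 12.0
position: [0.5219, 0.3464, 0.2808]
tcp_rot: [180.0, 0.0, -149.2]
force: [1.3, 0.8, 0.5]
width: 0.0001
gripper_force: 0.7
```

```bash
python3 -c "
from h import *
sp()"
```

```text
12.0 s -0.0108 0.0011 0.2808 [ 1.7998e+02  2.0000e-02 -1.4922e+02] Fs 1.48 0.03 0.48
```

Request:
arm_command:
  rows:
    - [0,0.016,0,0.012,0,0,0]
    - [0,0.032,0,0.0255,0,0,0]
    - [0,0.046,0,0.0395,0,0,0]
    - [0,0.059,0,0.055,0,0,0]
    - [0,0.071,0,0.072,0,0,0]

```text
t: 12.5
position: [0.4609, 0.3099, 0.2089]
tcp_rot: [180.0, 0.0, -149.2]
force: [1.5, 0.4, 0.7]
width: 0.0
gripper_force: 0.6
```

```bash
python3 -c "
from h import *
sp()"
```

```text
12.5 s -0.0820 0.0010 0.2089 [ 1.7998e+02  3.0000e-02 -1.4923e+02] Fs 1.48 -0.39 0.72
```

Request:
arm_command:
  rows:
    - [0,0.01,0,0.0177,0,0,0]
    - [0,0.018,0,0.0355,0,0,0]
    - [0,0.0254,0,0.0554,0,0,0]
    - [0,0.0295,0,0.07,0,0,0]
    - [0,0.0323,0,0.083,0,0,0]

```text
t: 13.0
position: [0.4326, 0.293, 0.1253]
tcp_rot: [180.0, -0.1, -149.2]
force: [-0.1, 0.3, -0.6]
width: -0.0001
gripper_force: 0.4
```

Request:
arm_command:
  rows:
    - [0,0.001,0,0.006,0,0,0]
    - [0,0.002,0,0.012,0,0,0]
    - [0,0.003,0,0.018,0,0,0]
    - [0,0.0033,0,0.023,0,0,0]
    - [0,0.0033,0,0.026,0,0,0]

```text
t: 13.5
position: [0.4307, 0.2909, 0.1005]
tcp_rot: [180.0, 0.0, -149.3]
force: [-0.8, -0.4, 1.7]
width: -0.0001
gripper_force: 0.4
```

```bash
python3 -c "
from h import *
sp()"
```

```text
13.5 s -0.1177 0.0002 0.1005 [ 179.99    0.   -149.27] Fs -0.9 0.1 1.66
```

Request:
arm_command:
  rows:
    - [0,0,0,0.0015,0,0,0]
    - [0,0,0,0.003,0,0,0]
    - [0,0,0,0.0045,0,0,0]
    - [0,0,0,0.0055,0,0,0]
    - [0,0,0,0.0055,0,0,0]

```text
t: 14.0
position: [0.4307, 0.2907, 0.096]
tcp_rot: [180.0, 0.0, -149.3]
force: [-1.9, 0.3, 4.7]
width: -0.0003
gripper_force: 2.5
```

```bash
python3 -c "
from h import *
sp()"
```

```text
14.0 s -0.1177 0.0000 0.0960 [ 1.8000e+02  2.0000e-02 -1.4927e+02] Fs -1.47 1.2 4.75
```

Height matches shut, TCP at 0.096, and the force is rising. I'll press a bit more to confirm.

Request:
arm_command:
  rows:
    - [0,0,0,0.001,0,0,0]
    - [0,0,0,0.002,0,0,0]
    - [0,0,0,0.003,0,0,0]
    - [0,0,0,0.003,0,0,0]
    - [0,0,0,0.003,0,0,0]

```text
t: 14.5
position: [0.4307, 0.2908, 0.0957]
tcp_rot: [180.0, 0.1, -149.3]
force: [-6.4, -5.0, 24.9]
width: 0.0003
gripper_force: 11.9
```

```bash
python3 -c "
from h import *
sp()"
```

```text
14.5 s -0.1176 0.0000 0.0957 [ 1.8000e+02  1.0000e-01 -1.4926e+02] Fs -8.07 -0.96 24.91
```

The lid is hard against its stop. Next I'll retract, cross-check the key position from the earlier picture and move above it.

Request:
arm_command:
  rows:
    - [0,0,0,-0.01,0,0,0]
    - [0,0,0,-0.03,0,0,0]
    - [0,0.003,-0.02,-0.03,0,0,0]
    - [0,0.0065,-0.042,-0.03,0,0,0]
    - [0,0.0065,-0.042,-0.03,0,0,0]

```text
t: 15.0
position: [0.4471, 0.2498, 0.1225]
tcp_rot: [-180.0, 0.0, -149.4]
force: [-0.8, 0.5, -0.1]
width: -0.0001
gripper_force: 0.0
```

Run:
```python
from h import *
K,R,t=cam("wrist");s=sp();T=Ro.from_euler('xyz',s['tcp_rot'],degrees=True).as_matrix()
off=T.T@(-R.T@t-s['position']);A=T.T@R.T
T5=Ro.from_euler('xyz',[-179.982,.73,-149.264],degrees=True).as_matrix();p5=np.array([.474006,.275812,.354517])
R5=(T5@A).T;c5=(K,R5,-R5@(p5+T5@off))
for n,uv,z in [("key",(305.6,146.4),.06),("cap",(313.6,250),.098)]:
    P=onz(c5,uv,z)[:2];print(n,P,(P-C)@ex,(P-C)@ey)
im=cv2.imread("pics/w5.png")[115:175,280:420];g=cv2.cvtColor(im,cv2.COLOR_BGR2GRAY);n,_,st,ce=cv2.connectedComponentsWithStats((g<45).astype(np.uint8))
print([(st[i].tolist(),(ce[i]+[280,115]).round(1)) for i in range(1,n) if st[i][4]>30])
print("delta key",delta((.4466,.2512,.078)))
im=grab_frame("top");d=cv2.absdiff(im,cv2.imread("pics/top0.png")).max(2);print("lid-area change",(d[175:225,160:230]>40).sum())
```

```text
15.0 s -0.1245 -0.0435 0.1225 [-1.7996e+02  2.0000e-02 -1.4939e+02] Fs -0.39 0.87 -0.09
key [0.44719998 0.25120278] -0.12376847942749114 -0.04240297247278566
cap [0.52253233 0.30498659] -0.03152139222728907 -0.03477822991339016
[([2, 0, 9, 9, 34], array([284.9, 117.9])), ([19, 0, 14, 4, 31], array([306. , 116.8])), ([8, 16, 36, 29, 272], array([305.9, 145.2])), ([87, 16, 36, 30, 327], array([384.3, 145.8]))]
delta key [-0.00020076  0.00146895  0.04451677]
lid-area change 990
```

Request:
arm_command:
  rows:
    - [0,0,0.001,0.02,0,0,0]
    - [0,0,0.001,0.035,0,0,0]
    - [0,0,0.001,0.042,0,0,0]
    - [0,0,0.001,0.0445,0,0,0]
    - [0,0,0.001,0.0455,0,0,0]

```text
t: 15.55
position: [0.4461, 0.2527, 0.0769]
tcp_rot: [180.0, 0.0, -149.2]
force: [0.3, -0.3, 0.1]
width: -0.0002
gripper_force: 0.0
```

Request:
arm_command:
  rows:
    - [0,0,0,0.001,0,0,0]
    - [0,0,0,0.002,0,0,0]
    - [0,0,0,0.003,0,0,0]
    - [0,0,0,0.0045,0,0,0]
    - [0,0,0,0.0045,0,0,0]

```text
t: 16.05
position: [0.4463, 0.2524, 0.0727]
tcp_rot: [180.0, 0.1, -149.3]
force: [-0.7, 0.4, 2.9]
width: 0.0001
gripper_force: 1.7
```

```bash
python3 -c "
from h import *
sp()"
```

```text
16.05 s -0.1239 -0.0409 0.0727 [ 1.7999e+02  6.0000e-02 -1.4927e+02] Fs -0.34 0.72 2.95
```

Contact on the key at about 0.074, as expected. I'll press on down.

Request:
arm_command:
  rows:
    - [0,0,0,0.001,0,0,0]
    - [0,0,0,0.002,0,0,0]
    - [0,0,0,0.003,0,0,0]
    - [0,0,0,0.004,0,0,0]
    - [0,0,0,0.004,0,0,0]

```text
t: 16.55
position: [0.4463, 0.2524, 0.0687]
tcp_rot: [180.0, 0.1, -149.3]
force: [-0.7, -0.1, 7.7]
width: -0.0003
gripper_force: 3.3
```

```bash
python3 -c "
from h import *
sp()"
```

```text
16.55 s -0.1239 -0.0409 0.0687 [ 1.8000e+02  5.0000e-02 -1.4927e+02] Fs -0.65 0.29 7.74
```

Request:
arm_command:
  rows:
    - [0,0,0,0.0005,0,0,0]
    - [0,0,0,0.0005,0,0,0]
    - [0,0,0,0.0005,0,0,0]
    - [0,0,0,0.0005,0,0,0]
    - [0,0,0,0.0005,0,0,0]

```text
t: 17.05
position: [0.4463, 0.2524, 0.0685]
tcp_rot: [180.0, 0.1, -149.3]
force: [-0.6, -0.4, 7.5]
width: 0.0
gripper_force: 4.2
```

Request:
arm_command:
  rows:
    - [0,0,0,0,0,0,0]
    - [0,0,0,0,0,0,0]
    - [0,0,0,0,0,0,0]
    - [0,0,0,0,0,0,0]
    - [0,0,0,0,0,0,0]

```text
t: 17.55
position: [0.4463, 0.2524, 0.0685]
tcp_rot: [180.0, 0.1, -149.3]
force: [-1.2, -0.4, 8.7]
width: 0.0001
gripper_force: 4.2
```

Request:
arm_command:
  rows:
    - [0,0,0,0,0,0,0]
    - [0,0,0,0,0,0,0]
    - [0,0,0,0,0,0,0]
    - [0,0,0,0,0,0,0]
    - [0,0,0,0,0,0,0]

```text
t: 18.05
position: [0.4463, 0.2524, 0.0685]
tcp_rot: [180.0, 0.1, -149.3]
force: [-1.2, -0.1, 8.7]
width: 0.0001
gripper_force: 4.2
```

Request:
arm_command:
  rows:
    - [0,0,0,0,0,0,0]
    - [0,0,0,0,0,0,0]
    - [0,0,0,0,0,0,0]
    - [0,0,0,0,0,0,0]
    - [0,0,0,0,0,0,0]

```text
t: 18.55
position: [0.4463, 0.2524, 0.0685]
tcp_rot: [180.0, 0.1, -149.3]
force: [-0.9, 0.2, 8.6]
width: -0.0001
gripper_force: 4.2
```

Request:
arm_command:
  rows:
    - [0,0,0,0,0,0,0]
    - [0,0,0,0,0,0,0]
    - [0,0,0,0,0,0,0]
    - [0,0,0,0,0,0,0]
    - [0,0,0,0,0,0,0]

```text
t: 19.05
position: [0.4463, 0.2524, 0.0685]
tcp_rot: [180.0, 0.1, -149.3]
force: [-1.5, -0.1, 7.3]
width: 0.0002
gripper_force: 4.2
```

Request:
arm_command:
  rows:
    - [0,0,0,0,0,0,0]
    - [0,0,0,0,0,0,0]
    - [0,0,0,0,0,0,0]
    - [0,0,0,0,0,0,0]
    - [0,0,0,0,0,0,0]

```text
t: 19.55
position: [0.4463, 0.2524, 0.0685]
tcp_rot: [180.0, 0.1, -149.3]
force: [-1.8, -0.1, 8.4]
width: 0.0001
gripper_force: 4.2
```

Request:
arm_command:
  rows:
    - [0,0,0,0,0,0,0]
    - [0,0,0,0,0,0,0]
    - [0,0,0,0,0,0,0]
    - [0,0,0,0,0,0,0]
    - [0,0,0,0,0,0,0]

```text
t: 20.05
position: [0.4463, 0.2524, 0.0685]
tcp_rot: [180.0, 0.1, -149.3]
force: [-1.5, -0.2, 7.7]
width: 0.0
gripper_force: 4.2
```

Request:
arm_command:
  rows:
    - [0,0,0,0,0,0,0]
    - [0,0,0,0,0,0,0]
    - [0,0,0,0,0,0,0]
    - [0,0,0,0,0,0,0]
    - [0,0,0,0,0,0,0]

```text
t: 20.55
position: [0.4463, 0.2524, 0.0685]
tcp_rot: [180.0, 0.1, -149.3]
force: [-1.9, 0.0, 8.9]
width: 0.0003
gripper_force: 4.2
```

Request:
arm_command:
  rows:
    - [0,0,0,0,0,0,0]
    - [0,0,0,0,0,0,0]
    - [0,0,0,0,0,0,0]
    - [0,0,0,0,0,0,0]
    - [0,0,0,0,0,0,0]

```text
t: 21.05
position: [0.4463, 0.2524, 0.0685]
tcp_rot: [180.0, 0.1, -149.3]
force: [0.1, 0.0, 8.3]
width: 0.0007
gripper_force: 4.2
```

```bash
python3 -c "
from station import *
print(close_job())"
```

```text
the job is handed in; nothing more can be done
None
```

I lowered the capped tube into the bucket opposite the loaded one, folded the lid down to its stop, and held the short-spin key down at about 8 N for over 4 s. I handed the job in at about 21 s, still holding the key. The tube's seat was checked by camera; the shut lid and the key's full travel were judged from arm height and force.

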